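# Rack the full tray, peel the next empty one

## Task

Slide the full blue tray of sockets, yellow handle last, into the low opening of the green rack until it is fully home, and let go of it. Then peel the top tray off the greasy nested stack by its red ear: raise the ear's corner first while the opposite corner stays down, and take it away with the lower trays left where they are. Finish while holding that tray level and still in the gripper, roughly 15 cm above the yellow-outlined spot where the full tray stood; spill no sockets and leave the other things alone.

Things in the scene. Friction and masses are not known exactly. Their poses are not given: they have to be found in the camera images.
- full_tray: Blue open tray with two loose steel sockets in it, 170 (its x) x 110 (its y) x 35 mm high, walls and floor 4 mm, about 0.62 kg loaded, friction about 0.6 on the bench. Origin: centre of the underside, on the bench. +x is its leading end, which enters the rack first; the yellow handle stands on the trailing (-x) wall.
- handle (a point): Middle of the full tray's yellow upright handle lug, at (-81, 0, 60) mm in the tray's frame. The lug is 8 mm thick (tray's x), 40 mm wide (y) and stands from 33 to 75 mm above the bench; pinch it from above across its thickness.
- rack: Green steel rack fixed to the bench; its low opening has no floor, the tray slides in on the bench. Origin: centre of the opening, at bench level; +x points inwards. Mouth at x = -55, back stop at x = +55; inside 117 wide (y), 60 mm high. Fully home, the tray's origin is at x = -30, y = 0 mm, axes parallel, its front 60 mm with the handle still outside.
- mouth (a point): Middle of the rack's mouth, at (-55, 0, 0) mm in its frame. From here inwards a deck covers the opening, its top 65 mm high; at its rear (x over 0) stand a carton and a tin, up to 113 mm, and a rail up to 161 mm. Two flared guides, 30 mm high, stand before the mouth and are about 150 mm apart at their tips at x = -94 mm.
- fill_spot: Yellow painted outline on the bench, 200 x 260 mm and flat, the spot where the full tray stands at the start. Origin: its centre, at bench level.
- top_tray: Top of the nested stack: square metal pan, 130 mm wide at the top (146 over the flanges, 184 corner to corner), tapering down, 46 mm high to its rim, about 0.3 kg, on four 10 mm feet. Origin: centre of the feet's underside, 24 mm above the bench at the start. Its x axis runs along a diagonal from the red ear's corner (-x) to the far corner (+x).
- ear (a point): Centre of the top tray's red upright ear, at (-106, 0, 61) mm in the top tray's frame: a lug 8 mm thick (x), 30 mm wide (y), from 46 to 76 mm above the tray's origin. Pinch it from above across its thickness; to peel, turn the gripper with the tray about the far foot, ear up by about 0.2 rad, then lift it away.
- far_foot (a point): Underside of the top tray's foot farthest from the ear, at (59, 0, 0) mm in the top tray's frame: the pivot of the peel. The four feet stand 59 mm from the centre on the tray's x and y axes; hidden grease holds each back with about 1.3 N (5 N in all) over the first 6 mm it rises.
- lower_trays: Two trays of the same kind below, stuck together as one loose thing, 0.9 kg; origin: centre of the underside, on the bench. Rims at 46 and 58 mm. Their ears are black, at its +x corner (58 to 88 mm high) and its -y corner (46 to 76 mm high). The top tray starts with the same centre and axes.
- socket0: Steel socket, 26 mm diameter, 28 mm high, in the middle third of the full tray; origin centre of its foot.
- socket1: Steel socket, 32 mm diameter, 34 mm high, in the leading (+x) third of the full tray; origin centre of its foot.
- spray_can: Bystander: blue spray can, 56 mm diameter, 180 mm high; origin centre of its foot.
- mug: Bystander: white mug, 80 mm diameter, 90 mm high; origin centre of its foot.
- hammer: Bystander: hammer 260 mm long lying on the bench; origin under its middle.
- wrench: Bystander: steel spanner 180 mm long, 8 mm high, lying on the bench; origin under its middle.
- jar: Bystander: amber jar, 60 mm diameter, 75 mm high; origin centre of its foot.
- bit_box: Bystander: orange box of drill bits, 100 x 65 x 36 mm; origin centre of its underside.
Mind the look-alikes: they are no part of the job. What is shaped like the socket0 but orange or turquoise is not meant.

How it is judged:
By the outcome, as a careful person would: the job done as asked, in the order asked, and still so for the second after the job is handed in, while the arm keeps its last pose, push and grip.
It also fails if it takes over 58 s, if anything falls off the work surface, if the arm or the gripper's body presses on something with over 40 N, if the wrist force passes 120 N, or if a joint passes its speed limit or range.

## Robot

A 7-joint arm with a two-finger parallel gripper is mounted at the origin on the work surface. World frame = base frame: x ahead of the robot, y to its left, z up, the work surface at z = 0. Lengths are in m, angles in rad, forces in N, time in s.
With the tool pointing down it reaches from about 0.425 to 1.025 m from the base axis. Payload 9.4 kg.
Tool frame: the origin (TCP) lies between the finger pads; the fingertips stand 25 mm ahead of it and the grasp point (between the pads) lies 6 mm ahead of it; z points along the fingers, y is the line along which they close (so a half turn about z gives the same grasp; the last joint's range is limited). The gripper opens to 85 mm and grips with 20 to 120 N. Pads are 22 mm wide; open, the fingers measure 114 mm over their backs; the gripper's body (76 mm by 85 mm) begins 54 mm behind the grasp point. The pads swing forward as they close: fully open they stand 13 mm farther back than shut.
Start: joints at [1.254, 0.599, -0.003, 1.599, 0.002, 0.943, -0.08], TCP at [0.172, -0.704, 0.256] pointing down, gripper open.
Joint ranges: [-2.57, 2.57], [-0.35, 1.97], [-1.29, 1.29], [0.11, 2.56], [-1.05, 4.19], [0.11, 1.86], [-2.63, 2.63]. Speed limits (rad/s): [2.22, 2.22, 3.01, 3.01, 3.14, 3.14, 3.14].

## Interface

Orientations are given as [roll, pitch, yaw] about the fixed x, y, z axes, in that order (R = Rz(yaw) Ry(pitch) Rx(roll)).
In Python, from rig import env, vision gives the robot as it stands. The module is installed in compiled form; this text tells all that it offers.
- The arm moves only by the tool drive_tool, never from a script. Its argument "steps" is a list of rows, each a list of 7 numbers: the shift along the world's x, y, z in m, then the turn, a rotation vector about the world's x, y, z in rad, then the gripper command: -1 is shut, 1 is fully open, values between are in proportion. In form: [[tx, ty, tz, rx, ry, rz, claw], ...]. A call has 1 to 20 rows; each row is the pose to reach, as a shift and turn from the pose commanded when the call began; what a row does not reach only later rows make up. A row lasts 1/10 s, in which the tool goes at most 50 mm and 8.59 degrees, less where a joint would pass 70% of its speed; a pose out of reach is approached as far as the arm can. A call with a gripper value outside its range is refused whole. The fingers move at their own pace and stop on an object; "newtons" is the grip in N (left out, the last holds). Time passes only in rows, so rows that repeat a pose let the fingers close. It gives the time, the measured TCP pose, the force, the opening and the grip force at its end, in the units of the state.
- env.read_state(): the state, without advancing time (a new reading comes with each control period).
- vision.read_camera(name): name is "side" or "top"; returns a dict with "image" (400x640x3 uint8, red, green, blue), "range_z" (400x640 float32, m along the optical axis (not along the pixel's ray), 0 where there is no reading), "fx", "fy", "cx", "cy" (pixels), "T" (4x4, takes a point from camera to world coordinates). Camera axes: x right, y down, z forward; pixel columns grow to the right and rows downward; lengths in m; the calibration is good to about 2 mm. A picture is of the moment at which its call begins.
- env.finish_job(): hands the job in; it is judged then, once.
The state is a dict: "t": time; "joint_positions": joint angles; "qvel": joint speeds; "tau": joint torques, N m; "tool_pos": TCP position; "tcp_rot": TCP orientation; "force": force on the tool from outside, world axes, zero at the start; "moment": the same for the moment, N m; "finger_gap": finger opening in m; "grip_force": force on a finger pad.
Only numpy, scipy, OpenCV 4.12 (cv2) and the standard library are available. Lean on these libraries where they do the work, as an engineer would, in place of code of your own. Each camera call takes 0.05 s, during which the arm holds its last target. There are 200 camera calls.

## Working session

There is one attempt and no reset: what is moved stays moved. The work goes in short steps, Python scripts to look and compute and a tool call to move; the robot and the scene stay as the last step left them, time stands still between calls to the robot, and variables do not carry over. Pictures are saved under pics/ and viewed, at most 10 in all, crops included, and the job is handed in when it is done.

Besides the shell and the picture viewer there is one more tool, called after "Call:" by a JSON object that holds its "fn" and its "kwargs". drive_tool: Moves the arm, as the interface text tells. Its arguments: {"type":"object","properties":{"steps":{"type":"array","items":{"type":"array","items":{"type":"number"}}},"newtons":{"type":"number"}},"required":["steps"]}

```bash
mkdir -p pics
cat > h.py <<'E'
import numpy as np, cv2
from rig import env, vision
def cam(n):
    c=vision.read_camera(n); v,u=np.mgrid[0:400,0:640]; z=c["range_z"]
    P=np.stack([(u-c["cx"])/c["fx"]*z,(v-c["cy"])/c["fy"]*z,z,np.ones_like(z)],-1)@c["T"].T
    c["P"]=P[...,:3]; c["hsv"]=cv2.cvtColor(c["image"],cv2.COLOR_RGB2HSV); return c
def save(c,f): cv2.imwrite("pics/"+f,c["image"][...,::-1])
E
python3 - <<'E'
from h import *
for n in("top","side"):
    c=cam(n); save(c,n+"0.png"); print(n,c["T"].round(3).tolist(),c["fx"],c["cx"],c["cy"]); np.savez(n+"0.npz",P=c["P"],im=c["image"],hsv=c["hsv"],z=c["range_z"])
print(env.read_state())
E
```

```text
top [[0.022, -0.997, 0.079, 0.487], [-1.0, -0.022, 0.01, -0.094], [-0.008, -0.079, -0.997, 1.289], [0.0, 0.0, 0.0, 1.0]] 423.101734760915 316.88289026308263 200.24710522698624
side [[-0.765, -0.303, 0.568, -0.009], [-0.644, 0.378, -0.665, 0.595], [-0.013, -0.875, -0.484, 0.576], [0.0, 0.0, 0.0, 1.0]] 399.91878646109836 321.9203375230002 199.2684198592312
{'t': 0.1, 'joint_positions': array([ 1.25431248,  0.60006913, -0.00253568,  1.60005243,  0.00180704,
        0.94292405, -0.07981231]), 'qvel': array([ 2.48745080e-03, -1.44659574e-03, -3.27758324e-05, -2.19891823e-03,
        5.02076618e-04,  4.09045942e-05, -4.53218695e-05]), 'tau': array([ 4.92869920e-03, -7.77987099e+01,  1.57022160e+00, -2.58625764e+01,
        1.26764725e-02,  5.51192992e-03, -6.26103073e-06]), 'tool_pos': array([ 0.17207225, -0.70387729,  0.25548515]), 'tcp_rot': array([-3.14014885e+00,  1.44532029e-04,  2.39827919e-01]), 'force': array([ 0.77411909, -0.17649281,  0.40881945]), 'moment': array([ 0.06558314, -0.01931045, -0.0277167 ]), 'grip_force': 0.0, 'finger_gap': 0.08560194442601415}
```

View pics/top0.png

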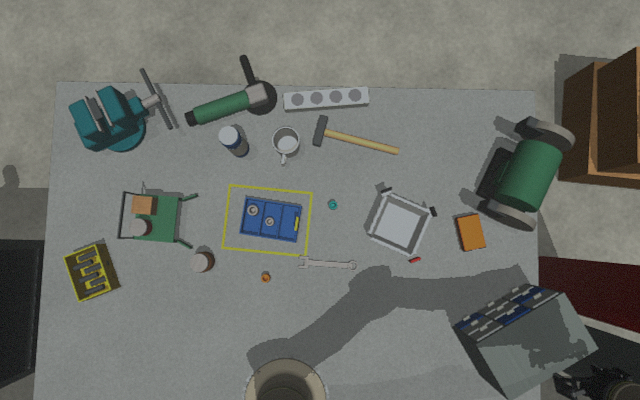

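View pics/side0.png

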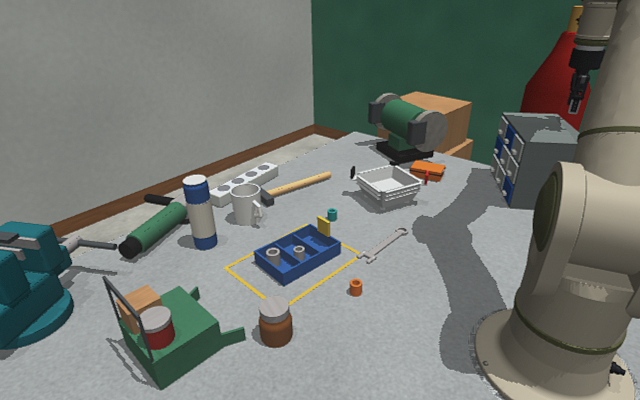

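The top view shows the full tray at (270,219) with its handle to the right at (297,222). The rack is at (155,215) with its mouth facing right. The stack is at (400,222), with the red ear at (414,260) and black ears at (385,188) and (433,210). In the side view the handle is at (323,226) and the jar at (275,325), by the rack's guide.

```bash
cat > m.py <<'E'
from h import *
def ld(n): d=np.load(n+"0.npz"); return d
def rect(P,m,zlo,zhi,box,tag):
    x0,x1,y0,y1=box; Q=P[m&(P[...,2]>zlo)&(P[...,2]<zhi)&(P[...,0]>x0)&(P[...,0]<x1)&(P[...,1]>y0)&(P[...,1]<y1)]
    if len(Q)<5: print(tag,len(Q)); return
    r=cv2.minAreaRect(Q[:,:2].astype(np.float32)*1000)
    print(tag,len(Q),"c",np.round(r[0],1),"s",np.round(r[1],1),"a",round(r[2],1),"z",np.percentile(Q[:,2],[2,50,98]).round(4),"mean",Q.mean(0).round(4))
    return Q
E
python3 - <<'E'
from m import *
for n in("top","side"):
    d=ld(n);P=d["P"];H,S,V=[d["hsv"][...,i] for i in range(3)]
    blue=(H>105)&(H<125)&(S>120); yel=(H>20)&(H<32)&(S>120); red=((H<6)|(H>174))&(S>130); grn=(H>65)&(H<85)&(S>70)
    box=(.3,.65,-.2,.35)
    rect(P,blue,.025,.045,(.3,.55,-.2,.2),n+" trayrim")
    rect(P,blue|yel,.03,.045,(.3,.55,-.2,.2),n+" trayrim+y")
    rect(P,yel,.045,.09,(.3,.55,-.2,.2),n+" handle")
    rect(P,yel,-.01,.012,(.2,.65,-.2,.25),n+" outline")
    rect(P,red,.04,.13,(.2,.6,-.6,-.2),n+" ear")
    rect(P,grn,.055,.075,(.25,.65,.15,.6),n+" deck")
    rect(P,grn,.005,.045,(.25,.65,.1,.6),n+" guides")
    rect(P,grn,.11,.19,(.25,.65,.1,.6),n+" rail")
    rect(P,(S<40)&(V>100),.06,.08,(.25,.65,-.6,-.15),n+" panrim")
    rect(P,V<60,.035,.11,(.25,.65,-.6,-.15),n+" blackears")
    rect(P,(P[...,2]>.06),.06,.09,(.25,.4,.0,.25),n+" jar")
    rect(P,(P[...,2]>.15),.15,.19,(.45,.7,.0,.25),n+" can")
    rect(P,(P[...,2]>.06),.06,.1,(.5,.7,-.12,.03),n+" mug")
E
python3 - <<'E'
import cv2
i=cv2.imread('pics/top0.png');j=cv2.imread('pics/side0.png')
import numpy as np
a=cv2.resize(i[170:280,100:240],None,fx=4,fy=4,interpolation=2);b=cv2.resize(i[170:280,350:490],None,fx=4,fy=4,interpolation=2)
a=cv2.resize(a,(400,314));b=cv2.resize(b,(400,314));c=cv2.resize(j[260:400,100:278],(400,280));d=cv2.resize(j[150:230,330:460],(400,280))
cv2.imwrite('pics/crop.png',np.vstack([np.hstack([a,b]),np.hstack([c,d])]))
E
```

```text
top trayrim 162 c [514.4  57.9] s [169.2  87.4] a 84.5 z [0.0255 0.0325 0.039 ] mean [0.5023 0.06   0.0327]
top trayrim+y 123 c [516.3  57.6] s [168.1  87.6] a 83.2 z [0.0304 0.0343 0.0406] mean [0.5002 0.0545 0.0345]
top handle 25 c [516.3 -24.5] s [ 6.1 34.9] a 84.7 z [0.0484 0.0747 0.0815] mean [ 0.5159 -0.0247  0.0715]
top outline 456 c [526.1  70.4] s [258.7 198.8] a 85.6 z [-0.0038  0.0009  0.0063] mean [0.5406 0.0967 0.001 ]
top ear 28 c [ 421.1 -357.5] s [ 6.3 27. ] a 22.1 z [0.092  0.0996 0.1049] mean [ 0.4219 -0.3584  0.0995]
top deck 1132 c [523.1 385.6] s [117.1 131. ] a 86.3 z [0.0604 0.0654 0.0704] mean [0.5178 0.3665 0.0654]
top guides 53 c [518.  309.9] s [ 41.4 156.2] a 86.5 z [0.0155 0.0297 0.0349] mean [0.5223 0.3089 0.0286]
top rail 0
top panrim 747 c [ 448.5 -432.5] s [439.8 159.1] a 58.3 z [0.0611 0.0703 0.0753] mean [ 0.5147 -0.3226  0.0698]
top blackears 299 c [ 440.4 -447.4] s [392.7 337.7] a 4.7 z [0.0353 0.0837 0.1091] mean [ 0.4098 -0.5247  0.0776]
top jar 78 c [386.4 237.9] s [23.5 26.8] a 89.8 z [0.0629 0.0753 0.0804] mean [0.3885 0.2387 0.0745]
top can 
[... 634 characters left out ...]
 0.4182 -0.3492  0.0911]
side deck 2524 c [522.7 388.2] s [118.8 134.9] a 86.3 z [0.0566 0.0642 0.0662] mean [0.5017 0.3803 0.0637]
side guides 1876 c [521.6 369.2] s [157.6 162.7] a 85.8 z [0.0059 0.0242 0.0441] mean [0.4711 0.3875 0.0243]
side rail 0
side panrim 531 c [ 455.8 -432. ] s [455.4 173.1] a 58.3 z [0.0605 0.0684 0.0713] mean [ 0.5138 -0.339   0.0673]
side blackears 234 c [ 440.6 -445.3] s [391.4 336.5] a 4.8 z [0.0574 0.0932 0.1091] mean [ 0.5538 -0.4951  0.0881]
side jar 124 c [386.2 239.2] s [27.4 21.3] a 0.8 z [0.0618 0.0742 0.076 ] mean [0.3863 0.2416 0.0733]
side can 0
side mug 91 c [600.6  -0.8] s [203.3  18.8] a 12.9 z [0.0607 0.0693 0.0754] mean [ 0.5482 -0.0108  0.0686]
```

View pics/crop.png

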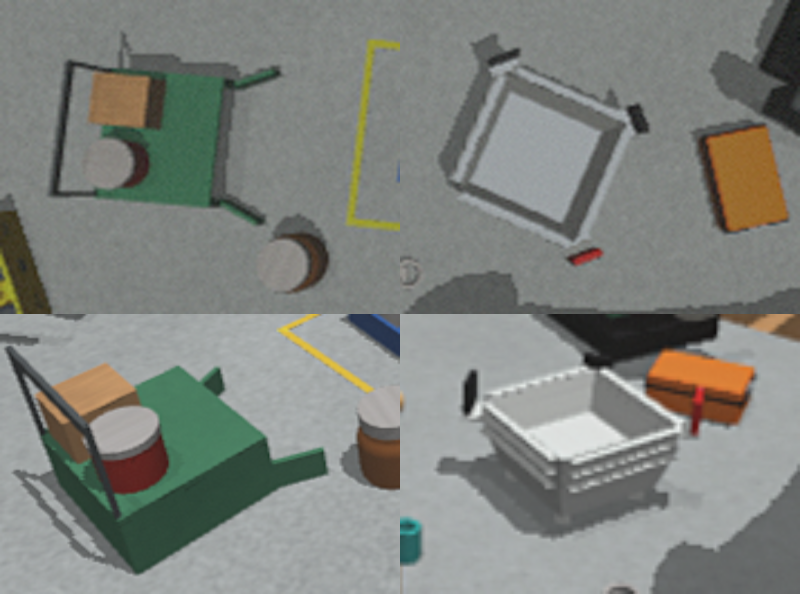

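The crop shows the rack's mouth facing right, clear of the jar. The red ear is at the stack's lower right corner. I'll refine the deck, pan and ear fits.

Run:
```python
from m import *
for n in("top","side"):
    d=ld(n);P=d["P"];H,S,V=[d["hsv"][...,i] for i in range(3)]
    grn=(H>65)&(H<85)&(S>70);blue=(H>105)&(H<125)&(S>120)
    X=lambda m,zl,zh,b:P[m&(P[...,2]>zl)&(P[...,2]<zh)&(P[...,0]>b[0])&(P[...,0]<b[1])&(P[...,1]>b[2])&(P[...,1]<b[3])]
    def fr(Q,a,t):
        a=np.radians(a);u=np.array([np.cos(a),np.sin(a)]);v=np.array([-u[1],u[0]])
        for w in(u,v): print(n,t,(np.percentile(Q[:,:2]@w,[0,1,5,95,99,100])*1000).round(1),end=" ")
        print()
    fr(X(grn,.058,.072,(.4,.65,.28,.5)),86.3,"deck")
    fr(X(grn,.02,.04,(.3,.65,.25,.32)),86.3,"guides")
    fr(X(blue,-.005,.045,(.4,.65,-.1,.2)),84.3,"tray")
    Q=X((S<50)&(V>90),.063,.077,(.38,.64,-.45,-.2)); fr(Q,22,"pan22diag")
    r=cv2.minAreaRect(Q[:,:2].astype(np.float32)*1000);print(n,"pan",r)
    Q=X(V<70,.035,.12,(.4,.68,-.5,-.2))
    k=Q[(np.abs(Q[:,:2]-[.519,-.316])**2).sum(1)**.5<.16]; 
    for s in(k[k[:,0]>.56],k[k[:,0]<=.56]): print(n,"black",len(s),np.median(s,0).round(3),cv2.minAreaRect(s[:,:2].astype(np.float32)*1000) if len(s)>4 else '')
    for nm,b,zl,zh in(("mug",(.6,.8,-.06,.06),.08,.1),("can",(.6,.8,.06,.25),.17,.19),):
        q=X(V>=0,zl,zh,b); print(n,nm,len(q),q.mean(0).round(3) if len(q) else '')
```

```text
top deck [360.  361.  363.5 453.1 471.1 477.1] top deck [-562.6 -561.7 -557.5 -436.1 -432.8 -431.6] 
top guides [321.7 321.9 323.8 353.1 355.5 356.8] top guides [-575.1 -575.  -574.1 -419.5 -419.1 -418.9] 
top tray [ 22.8  26.   37.2 186.5 191.3 194.8] top tray [-578.  -572.3 -568.4 -468.9 -464.7 -462.7] 
top pan22diag [255.7 261.3 269.1 443.6 452.6 464.5] top pan22diag [-581.2 -577.6 -569.5 -409.9 -403.1 -398.9] 
top pan ((514.4220581054688, -317.448486328125), (154.05419921875, 170.96865844726562), 71.89859771728516)
top black 42 [ 0.612 -0.287  0.084] ((595.6906127929688, -343.70379638671875), (162.14036560058594, 21.08734130859375), 71.93536376953125)
top black 30 [ 0.551 -0.416  0.077] ((485.79229736328125, -385.16790771484375), (15.57214641571045, 160.49447631835938), 64.48251342773438)
top mug 150 [0.757 0.015 0.089]
top can 312 [0.742 0.159 0.18 ]
side deck [361.7 362.9 366.1 478.2 480.1 480.5] side deck [-564.1 -560.1 -549.8 -431.  -430.  -429.2] 
side guides [322.8 323.3 324.8 346.3 347.4 347.8] side guides [-577.3 -576.4 -574.1 -416.3 -415.  -414.7] 
side tray [ 25.1  27.5  29.6 195.5 197.3 198.8] side tray [-576.8 -573.1 -571.1 -462.2 -460.6 -458.7] 
side pan22diag [253.9 262.3 271.6 443.4 454.  471.9] side pan22diag [-597.9 -591.1 -572.6 -409.7 -401.5 -394.9] 
side pan ((512.7020874023438, -317.47930908203125), (166.1620330810547, 175.76321411132812), 72.57279205322266)
side black 50 [ 0.613 -0.278  0.074] ((594.6507568359375, -342.3631591796875), (160.0596923828125, 24.798633575439453), 72.24149322509766)
side black 19 [ 0.552 -0.416  0.072] ((525.3421630859375, -326.1674499511719), (15.24258804321289, 195.9353790283203), 16.9189510345459)
side mug 238 [0.754 0.017 0.086]
side can 263 [0.739 0.165 0.178]
```

Run:
```python
from m import *
a=np.array([.172,-.704]);b=np.array([.517,-.022])
for n in("top","side"):
    P=ld(n)["P"].reshape(-1,3);z=ld(n)["z"].ravel();P=P[z>0]
    t=np.clip((P[:,:2]-a)@(b-a)/((b-a)@(b-a)),0,1); dd=np.linalg.norm(P[:,:2]-a-t[:,None]*(b-a),axis=1)
    for lo in np.arange(0,1,.1):
        m=(dd<.1)&(t>=lo)&(t<lo+.1); print(n,round(lo,1),m.sum(),P[m,2].max().round(3) if m.any() else '')
    if n=="top":
        m=(P[:,0]>-.1)&(P[:,0]<.35)&(P[:,1]<-.45)&(P[:,1]>-1)&(P[:,2]>.1)
        print(P[m].min(0),P[m].max(0),np.percentile(P[m,2],[10,50,90]))
```

```text
top 0.0 4802 0.491
top 0.1 3024 0.209
top 0.2 3609 0.207
top 0.3 1736 0.009
top 0.4 1717 0.009
top 0.5 1700 0.105
top 0.6 1717 0.076
top 0.7 1718 0.079
top 0.8 1669 0.031
top 0.9 1673 0.083
[ 0.08332503 -0.79083354  0.10010467] [ 0.34968369 -0.48670788  0.49051638] [0.16457215 0.20114624 0.36481795]
side 0.0 3580 0.52
side 0.1 1092 0.202
side 0.2 3861 0.201
side 0.3 915 0.003
side 0.4 977 0.002
side 0.5 1241 0.101
side 0.6 1486 0.072
side 0.7 1442 0.072
side 0.8 1292 0.025
side 0.9 1260 0.075
```

Call:
{"fn": "drive_tool", "kwargs": {"steps": [[0,0,0.05,0,0,0,1],[0.02,0.04,0.06,0,0,0,1],[0.04,0.08,0.06,0,0,0,1],[0.06,0.12,0.06,0,0,0,1],[0.08,0.16,0.06,0,0,-0.05,1],[0.1,0.2,0.06,0,0,-0.1,1],[0.12,0.24,0.06,0,0,-0.15,1],[0.14,0.28,0.06,0,0,-0.2,1],[0.16,0.32,0.06,0,0,-0.25,1],[0.18,0.36,0.04,0,0,-0.3,1],[0.2,0.4,0.03,0,0,-0.34,1],[0.22,0.44,0.01,0,0,-0.34,1],[0.245,0.485,-0.01,0,0,-0.34,1],[0.27,0.53,-0.03,0,0,-0.34,1],[0.29,0.575,-0.05,0,0,-0.34,1],[0.315,0.62,-0.05,0,0,-0.34,1],[0.335,0.66,-0.06,0,0,-0.34,1],[0.3445,0.682,-0.06,0,0,-0.34,1],[0.3445,0.682,-0.06,0,0,-0.34,1],[0.3445,0.682,-0.06,0,0,-0.34,1]], "newtons": 60}}

```text
t: 2.1
tool_pos: [0.5165, -0.0217, 0.1959]
tcp_rot: [3.141, 0.001, -0.098]
force: [-0.7, -0.3, 0.1]
finger_gap: 0.0853
grip_force: 0.0
```

Call:
{"fn": "drive_tool", "kwargs": {"steps": [[0,0,-0.03,0,0,0,1],[0,0,-0.06,0,0,0,1],[0,0,-0.09,0,0,0,1],[0,0,-0.115,0,0,0,1],[0,0,-0.128,0,0,0,1],[0,0,-0.128,0,0,0,0.4],[0,0,-0.128,0,0,0,0],[0,0,-0.128,0,0,0,-0.4],[0,0,-0.128,0,0,0,-0.7],[0,0,-0.128,0,0,0,-1],[0,0,-0.128,0,0,0,-1],[0,0,-0.128,0,0,0,-1],[0,0,-0.128,0,0,0,-1],[0,0,-0.128,0,0,0,-1]]}}

```text
t: 3.5
tool_pos: [0.5175, -0.0223, 0.0691]
tcp_rot: [-3.141, -0.002, -0.1]
force: [0.9, -0.3, 7.4]
finger_gap: 0.0072
grip_force: 59.6
```

```bash
cat > t.py <<'E'
from m import *
for n in("side","top"):
    c=cam(n);P=c["P"];H,S,V=[c["hsv"][...,i] for i in range(3)]
    m=(H>105)&(H<125)&(S>120)
    Q=P[m&(P[...,2]>.004)&(P[...,2]<.045)&(P[...,0]>.42)&(P[...,0]<.62)&(P[...,1]>-.1)&(P[...,1]<.5)]
    r=cv2.minAreaRect(Q[:,:2].astype(np.float32)*1000); print(n,len(Q),np.round(r[0],1),np.round(r[1],1),round(r[2],1))
    if n=="side": last=c
import sys
if len(sys.argv)>1: save(last,sys.argv[1])
E
python3 t.py
```

```text
side 2203 [523.2  60. ] [172.2 112.3] 84.3
top 370 [529.8 111.9] [ 56.8 106.7] 84.1
```

Call:
{"fn": "drive_tool", "kwargs": {"steps": [[0,0.003,0.001,0,0,0.0,-1],[-0.001,0.01,0.001,0,0,0.002,-1],[-0.0015,0.022,0.001,0,0,0.006,-1],[-0.0025,0.036,0.001,0,0,0.01,-1],[-0.0035,0.05,0.001,0,0,0.014,-1],[-0.0045,0.064,0.001,0,0,0.018,-1],[-0.0055,0.078,0.001,0,0,0.022,-1],[-0.0065,0.092,0.001,0,0,0.026,-1],[-0.0075,0.106,0.001,0,0,0.03,-1],[-0.0085,0.12,0.001,0,0,0.034,-1],[-0.0095,0.132,0.001,0,0,0.036,-1],[-0.0105,0.144,0.001,0,0,0.036,-1],[-0.0105,0.154,0.001,0,0,0.036,-1],[-0.01,0.162,0.001,0,0,0.036,-1],[-0.0095,0.167,0.001,0,0,0.036,-1],[-0.0095,0.17,0.001,0,0,0.036,-1],[-0.0095,0.17,0.001,0,0,0.036,-1]]}}

```text
t: 5.3
tool_pos: [0.5074, 0.1482, 0.0693]
tcp_rot: [-3.141, -0.0, -0.064]
force: [-0.7, -0.2, -3.0]
finger_gap: 0.0069
grip_force: 58.3
```

```bash
python3 t.py s1.png
```

```text
side 2446 [511.7 230.1] [170.7 113.5] 86.0
top 114 [512.  227.4] [168.3 106.7] 85.9
```

View pics/s1.png

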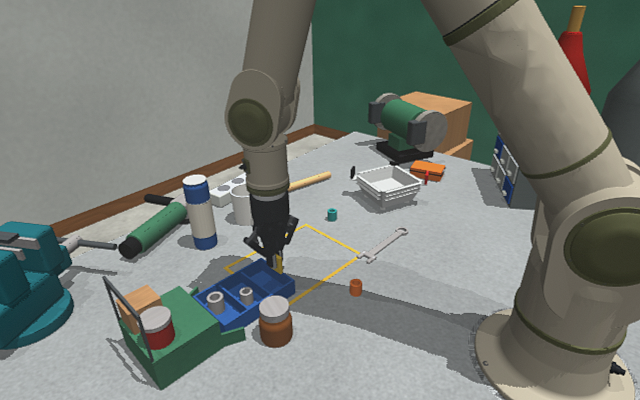

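The tray's nose is between the guides at (215,290), with both sockets still in it, and its axis is lined up with the rack. Continuing slowly.

Call:
{"fn": "drive_tool", "kwargs": {"steps": [[0.0003,0.004,0,0,0,0,-1],[0.0007,0.011,0,0,0,0,-1],[0.0012,0.019,0,0,0,0,-1],[0.0018,0.028,0,0,0,0.001,-1],[0.0024,0.037,0,0,0,0.001,-1],[0.003,0.046,0,0,0,0.001,-1],[0.0036,0.055,0,0,0,0.001,-1],[0.0041,0.064,0,0,0,0.001,-1],[0.0047,0.073,0,0,0,0.001,-1],[0.0053,0.082,0,0,0,0.001,-1],[0.0059,0.091,0,0,0,0.001,-1],[0.0065,0.1,0,0,0,0.001,-1],[0.0069,0.107,0,0,0,0.001,-1],[0.0072,0.112,0,0,0,0.001,-1],[0.0074,0.116,0,0,0,0.001,-1],[0.0074,0.118,0,0,0,0.001,-1],[0.0074,0.118,0,0,0,0.001,-1]]}}

```text
t: 7.1
tool_pos: [0.5146, 0.2662, 0.0693]
tcp_rot: [-3.141, -0.0, -0.063]
force: [-0.3, 1.1, -3.5]
finger_gap: 0.0072
grip_force: 58.4
```

Call:
{"fn": "drive_tool", "kwargs": {"steps": [[0.0001,0.002,0,0,0,0,-1],[0.0002,0.004,0,0,0,0,-1],[0.0004,0.006,0,0,0,0,-1],[0.0005,0.0075,0,0,0,0,-1],[0.0006,0.009,0,0,0,0,-1],[0.0006,0.009,0,0,0,0,-1]]}}

```text
t: 7.7
tool_pos: [0.5153, 0.2728, 0.0693]
tcp_rot: [3.139, 0.001, -0.065]
force: [0.2, -7.1, -0.1]
finger_gap: 0.007
grip_force: 59.1
```

```bash
python3 t.py s2.png
```

```text
side 790 [514. 292.] [ 53.  113.4] 81.8
top 168 [515.7 305.4] [ 74.  108.7] 86.0
```

Call:
{"fn": "drive_tool", "kwargs": {"steps": [[0.0001,0.0015,0,0,0,0,-1],[0.0001,0.003,0,0,0,0,-1],[0.0001,0.003,0,0,0,0,-1]]}}

```text
t: 8.1
tool_pos: [0.5154, 0.273, 0.0693]
tcp_rot: [3.136, 0.001, -0.066]
force: [1.4, -16.1, 3.5]
finger_gap: 0.0074
grip_force: 59.8
```

Call:
{"fn": "drive_tool", "kwargs": {"steps": [[0,-0.003,0,0,0,0,-1],[0,-0.005,0,0,0,0,-1],[0,-0.005,0,0,0,0,-0.7],[0,-0.005,0,0,0,0,-0.4],[0,-0.005,0,0,0,0,-0.3],[0,-0.005,0,0,0,0,-0.3],[0,-0.005,0,0,0,0,-0.3]]}}

```text
t: 8.8
tool_pos: [0.5153, 0.273, 0.0694]
tcp_rot: [-3.141, -0.0, -0.063]
force: [-0.0, -0.8, -0.1]
finger_gap: 0.0299
grip_force: 0.0
```

Call:
{"fn": "drive_tool", "kwargs": {"steps": [[0,0,0.01,0,0,0,-0.3],[0,0,0.03,0,0,0,-0.3],[0,0,0.06,0,0,0,-0.3],[0,-0.01,0.1,0,0,0,0],[0,-0.04,0.13,0,0,0,1],[0,-0.08,0.13,0,0,0,1],[0,-0.12,0.13,0,0,0,1],[0,-0.12,0.13,0,0,0,1]]}}

```text
t: 9.6
tool_pos: [0.5151, 0.1468, 0.2005]
tcp_rot: [3.139, -0.001, -0.07]
force: [-0.5, 0.4, 0.3]
finger_gap: 0.0856
grip_force: 0.0
```

Run:
```python
from m import *
for n in("side","top"):
    c=cam(n);P=c["P"];H,S,V=[c["hsv"][...,i] for i in range(3)]
    yel=(H>20)&(H<32)&(S>120);red=((H<6)|(H>174))&(S>130)
    rect(P,yel,.045,.09,(.4,.6,.2,.35),n+" handle"); rect(P,red,.06,.13,(.35,.48,-.45,-.25),n+" ear")
    if n=="side": save(c,"s3.png")
```

```text
side handle 195 c [511.9 274.3] s [ 9.  38.6] a 87.1 z [0.0458 0.0643 0.0753] mean [0.5088 0.276  0.0635]
side ear 33 c [ 421.7 -356.4] s [ 7.3 29.9] a 21.8 z [0.0742 0.0928 0.1002] mean [ 0.4185 -0.3496  0.0905]
top handle 0
top ear 28 c [ 421.5 -357.7] s [ 6.1 27.3] a 21.9 z [0.0919 0.1004 0.1048] mean [ 0.4224 -0.3589  0.0999]
```

View pics/s3.png

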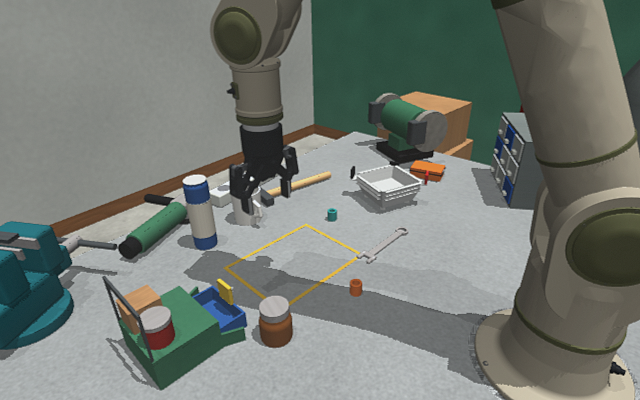

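The view shows the tray in the rack with its handle at (226,290) outside. Next is the red ear.

Call:
{"fn": "drive_tool", "kwargs": {"steps": [[-0.003,-0.015,0,0,0,0.06,1],[-0.008,-0.043,0,0,0,0.18,1],[-0.013,-0.071,0,0,0,0.3,1],[-0.018,-0.1,0,0,0,0.42,1],[-0.024,-0.129,0,0,0,0.54,1],[-0.029,-0.158,0,0,0,0.66,1],[-0.035,-0.187,0,0,0,0.78,1],[-0.04,-0.216,0,0,0,0.9,1],[-0.046,-0.245,0,0,0,1.02,1],[-0.051,-0.274,0,0,0,1.14,1],[-0.056,-0.303,0,0,0,1.26,1],[-0.062,-0.332,0,0,0,1.38,1],[-0.067,-0.361,0,0,0,1.5,1],[-0.073,-0.39,0,0,0,1.62,1],[-0.078,-0.419,0,0,0,1.74,1],[-0.083,-0.448,0,0,0,1.86,1],[-0.089,-0.477,0,0,0,1.96,1],[-0.092,-0.495,0,0,0,2.02,1],[-0.0938,-0.5035,0,0,0,2.02,1],[-0.0938,-0.5035,0,0,0,2.02,1]], "newtons": 80}}

```text
t: 11.7
tool_pos: [0.4219, -0.351, 0.1992]
tcp_rot: [3.141, -0.0, 1.954]
force: [-0.5, 0.9, 0.6]
finger_gap: 0.0852
grip_force: 0.0
```

Call:
{"fn": "drive_tool", "kwargs": {"steps": [[-0.0007,-0.0058,-0.03,0,0,0,1],[-0.0007,-0.0058,-0.06,0,0,0,1],[-0.0007,-0.0058,-0.085,0,0,0,1],[-0.0007,-0.0058,-0.095,0,0,0,1],[-0.0007,-0.0058,-0.1012,0,0,0,1],[-0.0007,-0.0058,-0.1012,0,0,0,0.5],[-0.0007,-0.0058,-0.1012,0,0,0,0],[-0.0007,-0.0058,-0.1012,0,0,0,-0.3]]}}

```text
t: 12.5
tool_pos: [0.4213, -0.3568, 0.0991]
tcp_rot: [3.141, 0.001, 1.957]
force: [-0.1, 0.3, 0.3]
finger_gap: 0.0438
grip_force: 0.0
```

Run:
```python
from m import *
c=cam("side"); print(env.read_state()["tool_pos"]); im=c["image"][130:260,330:503]
cv2.imwrite("pics/e1.png",cv2.resize(im,(798,600),interpolation=2)[...,::-1])
```

```text
[ 0.4211241  -0.35686643  0.09900665]
```

View pics/e1.png

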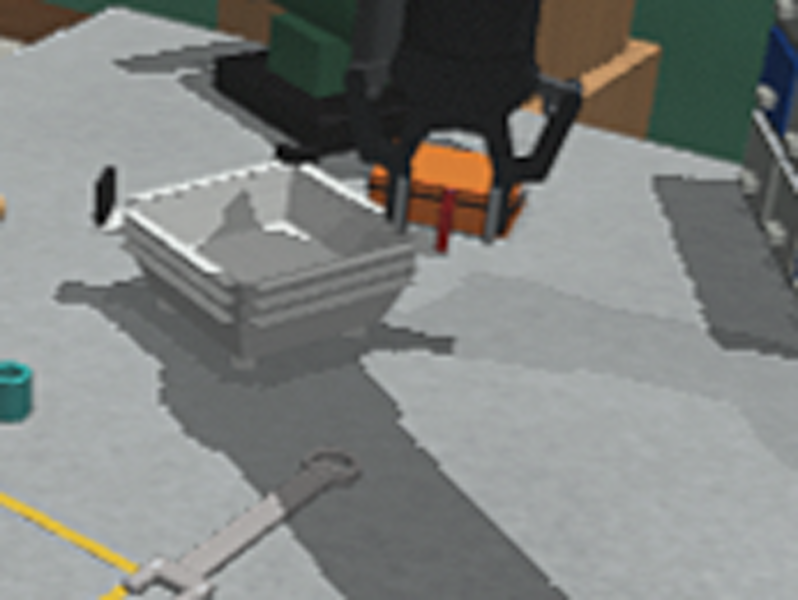

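The ear at (445,220) is centred between the fingertips at (408) and (483), which overlap its upper part. Closing.

Call:
{"fn": "drive_tool", "kwargs": {"steps": [[0,0,0,0,0,0,-0.5],[0,0,0,0,0,0,-0.65],[0,0,0,0,0,0,-0.75],[0,0,0,0,0,0,-0.85],[0,0,0,0,0,0,-1],[0,0,0,0,0,0,-1],[0,0,0,0,0,0,-1],[0,0,0,0,0,0,-1]]}}

```text
t: 13.35
tool_pos: [0.4208, -0.3566, 0.0982]
tcp_rot: [3.142, 0.0, 1.957]
force: [-0.8, -0.2, 5.0]
finger_gap: 0.0065
grip_force: 78.4
```

Run:
```python
from h import *
# TCP path turning about the far foot; a=tray yaw
p0=env.read_state(); print(p0["tool_pos"],p0["tcp_rot"],p0["moment"])
a=p0["tcp_rot"][2]-np.pi/2; print("a",a)
rx,rz=-165.,99.-24
for th in np.arange(.02,.241,.02):
    dx=rx*np.cos(th)+rz*np.sin(th)-rx; dz=-rx*np.sin(th)+rz*np.cos(th)-rz
    print(round(th,2),np.round([dx*np.cos(a),dx*np.sin(a),dz],1),np.round(th*np.array([-np.sin(a),np.cos(a)]),4))
```

```text
[ 0.42080891 -0.35663925  0.09820518] [3.14157426e+00 2.84379856e-04 1.95678315e+00] [0.02561487 0.12801355 0.0946261 ]
a 0.38598682104665105
0.02 [1.4 0.6 3.3] [-0.0075  0.0185]
0.04 [2.9 1.2 6.5] [-0.0151  0.0371]
0.06 [4.4 1.8 9.8] [-0.0226  0.0556]
0.08 [ 6.   2.5 12.9] [-0.0301  0.0741]
0.1 [ 7.7  3.1 16.1] [-0.0376  0.0926]
0.12 [ 9.4  3.8 19.2] [-0.0452  0.1112]
0.14 [11.2  4.5 22.3] [-0.0527  0.1297]
0.16 [13.   5.3 25.3] [-0.0602  0.1482]
0.18 [14.9  6.1 28.3] [-0.0678  0.1668]
0.2 [16.9  6.8 31.3] [-0.0753  0.1853]
0.22 [18.8  7.7 34.2] [-0.0828  0.2038]
0.24 [20.9  8.5 37.1] [-0.0904  0.2223]
```

Call:
{"fn": "drive_tool", "kwargs": {"steps": [[0.0007,0.0003,0.0016,-0.0038,0.0093,0,-1],[0.0014,0.0006,0.0033,-0.0075,0.0185,0,-1],[0.0022,0.0009,0.0049,-0.0113,0.0278,0,-1],[0.0029,0.0012,0.0065,-0.0151,0.0371,0,-1],[0.0037,0.0015,0.0081,-0.0188,0.0463,0,-1],[0.0044,0.0018,0.0098,-0.0226,0.0556,0,-1],[0.0052,0.0021,0.0113,-0.0263,0.0648,0,-1],[0.006,0.0025,0.0129,-0.0301,0.0741,0,-1],[0.0068,0.0028,0.0145,-0.0339,0.0834,0,-1],[0.0077,0.0031,0.0161,-0.0376,0.0926,0,-1],[0.0077,0.0031,0.0161,-0.0376,0.0926,0,-1]], "newtons": 100}}

```text
t: 14.45
tool_pos: [0.4282, -0.3535, 0.1143]
tcp_rot: [-3.04, -0.0, 1.957]
force: [-4.6, -1.5, 0.1]
finger_gap: 0.0061
grip_force: 98.2
```

Run:
```python
from m import *
c=cam("side"); im=c["image"][130:260,330:503]
cv2.imwrite("pics/e2.png",cv2.resize(im,(532,400),interpolation=2)[...,::-1])
```

```text
(no output)
```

View pics/e2.png

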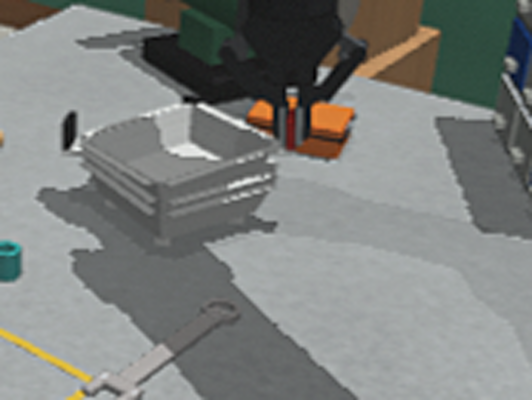

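The ear's corner has risen at (275,145) while the far corner stays nested. I'll continue the turn, with slightly less forward shift because 5 N is pushing back horizontally.

Call:
{"fn": "drive_tool", "kwargs": {"steps": [[0.0,0.0,0.0015,-0.0038,0.0093,0,-1],[0.0008,0.0003,0.0031,-0.0076,0.0186,0,-1],[0.0016,0.0006,0.0046,-0.0113,0.0278,0,-1],[0.0025,0.001,0.0062,-0.0151,0.0371,0,-1],[0.0034,0.0014,0.0077,-0.0188,0.0463,0,-1],[0.0043,0.0018,0.0092,-0.0226,0.0556,0,-1],[0.0052,0.0021,0.0107,-0.0263,0.0648,0,-1],[0.0061,0.0025,0.0122,-0.0301,0.0741,0,-1],[0.0071,0.0029,0.0137,-0.0339,0.0834,0,-1],[0.008,0.0032,0.0152,-0.0376,0.0926,0,-1],[0.008,0.0032,0.0152,-0.0376,0.0926,0,-1]]}}

```text
t: 15.6
tool_pos: [0.4369, -0.3501, 0.1296]
tcp_rot: [-2.941, 0.0, 1.957]
force: [-4.6, -2.1, 1.9]
finger_gap: 0.0063
grip_force: 98.5
```

```bash
cat > b.py <<'E'
from m import *
c=cam("side");P=c["P"];V=c["hsv"][...,2]
for nm,b in(("b1",(.58,.66,-.32,-.24)),("b2",(.52,.6,-.45,-.38))):
    q=P[(V<70)&(P[...,2]>.04)&(P[...,2]<.1)&(P[...,0]>b[0])&(P[...,0]<b[1])&(P[...,1]>b[2])&(P[...,1]<b[3])]; print(nm,len(q),q.mean(0).round(4))
q=ld("side");P=q["P"];V=q["hsv"][...,2]
for nm,b in(("b1",(.58,.66,-.32,-.24)),("b2",(.52,.6,-.45,-.38))):
    q=P[(V<70)&(P[...,2]>.04)&(P[...,2]<.1)&(P[...,0]>b[0])&(P[...,0]<b[1])&(P[...,1]>b[2])&(P[...,1]<b[3])]; print("was",nm,len(q),q.mean(0).round(4))
E
python3 b.py
```

```text
b1 42 [ 0.6184 -0.2709  0.0719]
b2 4 [ 0.5661 -0.4138  0.0777]
was b1 38 [ 0.6148 -0.2746  0.0758]
was b2 30 [ 0.5575 -0.4137  0.0718]
```

Run:
```python
from m import *
for n in("side","top"):
    A=ld(n)["im"]; B=cam(n)["image"]
    if n=="top": bx=[(376,182,394,194)]
    else: bx=[(347,163,359,185)]
    for (x0,y0,x1,y1) in bx:
        t=A[y0:y1,x0:x1]; p=6; s=B[y0-p:y1+p,x0-p:x1+p]
        f=6; t=cv2.resize(t,None,fx=f,fy=f,interpolation=2); s=cv2.resize(s,None,fx=f,fy=f,interpolation=2)
        r=cv2.matchTemplate(s,t,cv2.TM_CCOEFF_NORMED); _,v,_,l=cv2.minMaxLoc(r); print(n,v,np.array(l)/f-p)
```

```text
side 0.8741022348403931 [-1.33333333  0.83333333]
top 0.8078572154045105 [-0.33333333 -1.        ]
```

Call:
{"fn": "drive_tool", "kwargs": {"steps": [[-0.0015,-0.0006,0,0,0,0,-1],[-0.0028,-0.0011,0,0,0,0,-1],[-0.0028,-0.0011,0,0,0,0,-1]]}}

```text
t: 16.05
tool_pos: [0.4336, -0.3515, 0.1295]
tcp_rot: [-2.942, 0.0, 1.957]
force: [-3.9, -1.3, 3.6]
finger_gap: 0.0063
grip_force: 98.8
```

Call:
{"fn": "drive_tool", "kwargs": {"steps": [[0,0,0.002,0,0,0,-1],[0,0,0.004,0,0,0,-1],[0,0,0.006,0,0,0,-1],[0,0,0.008,0,0,0,-1],[0,0,0.01,0,0,0,-1],[0,0,0.01,0,0,0,-1]]}}

```text
t: 16.65
tool_pos: [0.4341, -0.3513, 0.1396]
tcp_rot: [-2.942, 0.0, 1.957]
force: [0.0, 0.6, -3.6]
finger_gap: 0.0061
grip_force: 98.0
```

```bash
cat > d.py <<'E'
from m import *
import sys
A=ld("side")["im"]; c=cam("side");B=c["image"]
x0,y0,x1,y1=347,163,359,185;p=8;f=6
t=cv2.resize(A[y0:y1,x0:x1],None,fx=f,fy=f,interpolation=2); s=cv2.resize(B[y0-p:y1+p,x0-p:x1+p],None,fx=f,fy=f,interpolation=2)
_,v,_,l=cv2.minMaxLoc(cv2.matchTemplate(s,t,cv2.TM_CCOEFF_NORMED)); print(v,np.array(l)/f-p)
if len(sys.argv)>1: save(c,sys.argv[1])
E
python3 d.py
```

```text
0.9132307767868042 [0.16666667 0.        ]
```

Call:
{"fn": "drive_tool", "kwargs": {"steps": [[0,0,0.008,0,0,0,-1],[0,0,0.02,0,0,0,-1],[0,0,0.035,0,0,0,-1],[0,0,0.05,0,0,0,-1],[0,0,0.065,0.005,-0.012,0,-1],[0,0,0.08,0.015,-0.037,0,-1],[0,0,0.092,0.03,-0.074,0,-1],[0,0,0.1,0.045,-0.111,0,-1],[0,0,0.1,0.06,-0.148,0,-1],[0,0,0.1,0.07,-0.173,0,-1],[0,0,0.1,0.0753,-0.1853,0,-1],[0,0,0.1,0.0753,-0.1853,0,-1]]}}

```text
t: 17.9
tool_pos: [0.4331, -0.3516, 0.2395]
tcp_rot: [-3.142, -0.0, 1.956]
force: [-0.1, -0.7, -3.9]
finger_gap: 0.0063
grip_force: 97.9
```

```bash
python3 d.py c1.png
```

```text
0.9200664162635803 [0.16666667 0.        ]
```

View pics/c1.png

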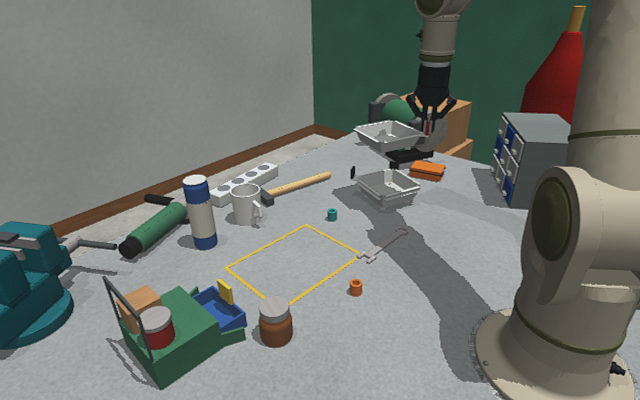

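The held tray is at (390,135), and the lower trays stay in place at (388,185). Carrying it to the outlined spot.

Call:
{"fn": "drive_tool", "kwargs": {"steps": [[0.001,0.005,0,0,0,0.01,-1],[0.003,0.018,0,0,0,0.04,-1],[0.006,0.036,0,0,0,0.09,-1],[0.009,0.056,0,0,0,0.14,-1],[0.012,0.078,0,0,0,0.2,-1],[0.016,0.1,0,0,0,0.25,-1],[0.02,0.122,0,0,0,0.3,-1],[0.024,0.144,0,0,0,0.36,-1],[0.027,0.166,0,0,0,0.41,-1],[0.031,0.188,0,0,0,0.47,-1],[0.035,0.21,0,0,0,0.52,-1],[0.038,0.232,-0.002,0,0,0.58,-1],[0.042,0.254,-0.005,0,0,0.63,-1],[0.045,0.276,-0.009,0,0,0.68,-1],[0.048,0.295,-0.012,0,0,0.73,-1],[0.051,0.31,-0.014,0,0,0.77,-1],[0.053,0.32,-0.0145,0,0,0.79,-1],[0.053,0.323,-0.0145,0,0,0.8,-1],[0.053,0.323,-0.0145,0,0,0.8,-1],[0.053,0.323,-0.0145,0,0,0.8,-1]]}}

```text
t: 19.95
tool_pos: [0.4865, -0.0292, 0.2249]
tcp_rot: [-3.141, -0.0, 2.755]
force: [0.1, -0.7, -3.9]
finger_gap: 0.0063
grip_force: 97.9
```

Run:
```python
from m import *
for n in("side","top"):
    c=cam(n);P=c["P"];S=c["hsv"][...,1];V=c["hsv"][...,2]
    Q=P[(S<50)&(P[...,2]>.185)&(P[...,2]<.215)&(P[...,0]>.4)&(P[...,0]<.64)&(P[...,1]>-.02)&(P[...,1]<.2)]
    if len(Q)<20: print(n,len(Q)); continue
    r=cv2.minAreaRect(Q[:,:2].astype(np.float32)*1000); A=np.c_[Q[:,:2],np.ones(len(Q))]
    k=np.linalg.lstsq(A,Q[:,2],rcond=None)[0]; print(n,len(Q),r,"plane slope",k.round(3),np.median(Q[:,2]))
    F=P[(S<50)&(P[...,2]>.14)&(P[...,2]<.18)&(np.hypot(P[...,0]-.526,P[...,1]-.07)<.035)]
    if len(F)>20: k=np.linalg.lstsq(np.c_[F[:,:2],np.ones(len(F))],F[:,2],rcond=None)[0]; print("floor",len(F),k.round(3),np.median(F[:,2]))
    if n=="side": save(c,"f1.png")
s=env.read_state();print(s["qvel"].round(4),s["t"])
```

```text
side 1047 ((525.3489990234375, 67.3556900024414), (154.10348510742188, 150.6891632080078), 22.080955505371094) plane slope [-0.027 -0.009  0.208] 0.1943985488002608
floor 228 [-0.006 -0.002  0.164] 0.16124086610388944
top 695 ((527.7504272460938, 67.63091278076172), (146.50503540039062, 145.7825927734375), 22.29145050048828) plane slope [-0.004 -0.01   0.197] 0.19518158363999905
floor 306 [-0.011 -0.02   0.17 ] 0.16243205861745835
[ 0.0004  0.0016 -0.0019 -0.0004  0.0002 -0.0004 -0.0001] 20.05
```

View pics/f1.png

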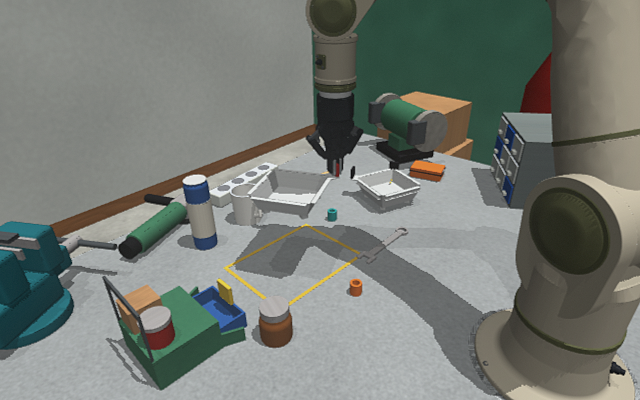

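The tray hangs level (within about 1°) over the outline, with its rim at 0.195 m, which puts its underside at about 0.15 m. The full tray is home in the rack at (220,300), and the lower trays are unmoved at (388,185).

```bash
python3 -c "
from rig import env
print(env.finish_job())"
```

```text
the job is handed in; nothing more can be done
None
```

Job handed in at about 20 s: the full tray is home in the rack and released, and the peeled tray is held level and still about 15 cm above the outlined spot; the lower trays slid about 3 mm during the peel but came back to their place, and I saw no sockets spill.

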